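# Vent the vacuum chamber, crack its stuck lid and hold it ajar

### The job

The castings in the vacuum chamber have finished degassing. Press the black vent plunger on the chamber's side manifold right down to its stop for a moment and let it spring back up, then pull up the clear lid, which has a bar handle, until it breaks free of its sticky gasket, and finish with the gripper still holding the lid steady, about 25 mm open at its front edge so that the extractor can draw off the fumes. Do not let the lid fly wide open, and leave the other things on the bench where they are.

Things in the scene. Friction and masses are not known exactly. Their poses are not given: they have to be found in the camera images.
- chamber: Vacuum chamber, fixed: aluminium box 200 (x, front to back) x 220 (y) x 120 mm high, 4 mm rubber gasket on its rim, 15 mm clear lid on top (lid top 139 mm up). Origin at the centre of its underside; z up, -x its front, +x the hinge side, +y the side with the valve manifold.
- manifold (a point): Centre of the top face of the manifold, an aluminium block 130 (x) x 40 (y) x 50 mm, in the chamber's frame at (0, 138, 105) mm, beside the +y wall. On it stand the plunger, at x = -40, and a round dial gauge 46 mm across, 134 mm above the bench, at x = 30; a shut ball valve and hose barb stick out of its +x end.
- plunger (a joint): Vent plunger: black mushroom head 36 mm across on a spring, slides straight down. 0 = up, 0.008 m = at its stop. 3 N starts it, about 9 N takes it to the stop; springs back when let go. Under vacuum the lid cannot be lifted; the vacuum goes once the plunger is within about 1.5 mm of its stop, and stays gone.
- plunger_top (a point): Centre of the top face of the plunger head, 135 mm above the bench when up. Moves with the plunger.
- needle (a joint): Needle of the dial gauge, rad: 0 = full vacuum; 3.5 to 4.5 = no vacuum, the chamber is vented. It swings round while the plunger goes down and stays there.
- lid_angle (a joint): Lid hinge at the chamber's back (+x) edge, axis along its y. 0 = shut, grows as the front rises (rad; 0.12 = front edge 25 mm up). Lid with handle weighs 0.7 to 1.0 kg. The vented lid sticks: 15 to 17 N up at the handle breaks it free, after 1 mm of rise; it then jumps, and from 8 mm on only its weight is left, 4 to 7 N at the handle.
- lid_hinge (a point): Middle of the lid's hinge axis: in the chamber's frame at (106, 0, 131.5) mm.
- lid_front (a point): Middle of the lid's lower front edge, 206 mm from the hinge axis; 124 mm above the bench when shut. If let go, the lid falls back shut or nearly shut (below 0.045 rad).
- handle_bar (a point): Middle of the bar of the lid's steel bridge handle, on its axis: 171 mm in front of the hinge axis and 39.5 mm above it when shut. The bar is round, 12 mm thick, 110 mm long between two posts, runs along the chamber's y, with 26 mm of room between it and the lid. Moves with the lid.
- cup: White plastic mixing cup, 76 mm across the rim, 85 mm high. Origin under its centre. To be left alone.
- bottle: Grey bottle with black cap, 64 mm across, 160 mm high. Origin under its centre. To be left alone.
- pattern: Turned wooden knob pattern, foot 60 mm across, 84 mm high. Origin under its centre. To be left alone.
- brush: Bench brush lying flat. Origin under its centre, handle towards its -x. To be left alone.
- lid: The clear acrylic lid with its handle, 200 x 220 x 15 mm. Origin on the hinge axis at mid thickness; when shut its axes are the chamber's, and the plate reaches from x = -6 to -206 mm.

How it is judged:
On the way, in this order (a step that is already met when the one before it is completed fails the run):
1. the vent plunger is pressed down to its stop (within 1.2 mm) for 0.3 s (value of joint plunger above 0.0068 m), for 0.3 s.
2. the lid has broken free of the gasket (0.055 rad) (value of joint lid_angle above 0.055 rad), for 0.1 s.
At the end, for the whole second after the job is handed in: The fingers still hold the lid (more than 2 N), steady, its front edge 15 to 35 mm open (0.073 to 0.172 rad); the plunger is up again, the chamber vented, nothing but the gripper props the lid, and the cup, bottle, pattern and brush are within 30 mm of where they stood (value of joint lid_angle between 0.073 and 0.172 rad and velocity of joint lid_angle between -0.05 and 0.05 rad/s and contact force between the fingers and lid above 2 N and value of joint plunger below 0.002 m and value of joint needle above 3 rad and contact force between each of cup, bottle, pattern, brush and chamber below 0.3 N and distance of each of cup, bottle, pattern, brush from where it was at the start of the episode below 0.03 m); the arm keeps its last pose, push and grip.
It fails at once if the lid flew open (more than 0.35 rad, front edge 70 mm) (value of joint lid_angle above 0.35 rad).
It fails at once if something else on the bench was moved by more than 30 mm (distance of any of cup, bottle, pattern, brush from where it was at the start of the episode above 0.03 m).
It also fails if it takes over 51 s, if anything falls off the work surface, if the arm or the gripper's body presses on something with over 40 N, if the wrist force passes 120 N, or if a joint passes its speed limit or range.

### The arm

A 6-joint arm with a two-finger parallel gripper is mounted at the origin on the work surface. World frame = base frame: x ahead of the robot, y to its left, z up, the work surface at z = 0. Lengths are in m, angles in rad, forces in N, time in s.
With the tool pointing down it reaches from about 0.375 to 0.825 m from the base axis. Payload 5.5 kg.
Tool frame: the origin (TCP) lies between the finger pads; the fingertips stand 17 mm ahead of it and the grasp point (between the pads) lies 2 mm behind it (manip.tcp_to_tips is the distance from the TCP to the fingertips, in m); z points along the fingers, y is the direction in which the jaws open and shut (so a half turn about z gives the same grasp; the last joint's range is limited). The gripper opens to 85 mm and grips with 20 to 120 N. Pads are 22 mm wide; open, the fingers measure 114 mm over their backs; the gripper's body (76 mm by 85 mm) begins 54 mm behind the grasp point. The pads swing forward as they close: fully open they stand 13 mm farther back than shut.
Start: joints at [1.294, 0.314, -0.047, 1.21, 0, 1.571], TCP at [0.164, 0.577, 0.248] pointing down, gripper open.
Joint ranges: [-2.67, 2.67], [-0.69, 1.73], [-1.03, 1.25], [-2.08, 2.16], [-1.42, 1.45], [-3.14, 3.14]. Speed limits (rad/s): [2.39, 2.39, 3.01, 3.14, 3.14, 3.14].

### API

Orientations are given as a unit quaternion [x, y, z, w].
In Python, from bench import manip gives the robot as it stands.
- The arm moves only by the tool drive_tool, never from a script. Its argument "targets" is text: rows parted by semicolons, each of 4 numbers parted by spaces: the shift along the world's x, y, z in cm, then the turn about the world's z in rad. A call has 1 to 12 rows; each row is the pose to reach, as a shift and turn from the pose commanded when the call began; what a row does not reach only later rows make up. A row lasts 1/10 s, in which the tool goes at most 50 mm and 8.59 degrees, less where a joint would pass 70% of its speed; a pose out of reach is approached as far as the arm can. A call with a gripper value outside its range is refused whole. "jaw" is the opening, from 0 (shut) to 1 (fully open), set as the call begins (left out, the last holds). The fingers move at their own pace and stop on an object; "grip_force" is the grip in N (left out, the last holds). Time passes only in rows, so rows that repeat a pose let the fingers close. It gives the time, the measured TCP pose, the force and the opening at its end, in the units of the state.
- manip.get_state(): the state, without advancing time (a new reading comes with each control period).
- manip.grab_frame(name): name is "scene" or "top" or "wrist"; returns a dict with "color" (480x640x3 uint8, blue, green, red), "range_z" (480x640 float32, m along the optical axis (not along the pixel's ray), 0 where there is no reading), "K" (3x3 intrinsics, pixels), "xyz" and "attitude" of the camera in the world; the wrist camera has in their place "mount" (4x4, takes a point from camera to tool coordinates, whose origin is the TCP and whose axes are the flange's). Camera axes: x right, y down, z forward; pixel columns grow to the right and rows downward; lengths in m; the calibration is good to about 2 mm. The wrist camera is an equidistant fisheye: a pixel r from the principal point sees the ray r / f radians off the axis. A picture is of the moment at which its call begins: read the wrist's pose just before it.
- manip.sign_off(): hands the job in, once; it reports no verdict.
The state is a dict: "time": time; "qpos": joint angles; "joint_velocities": joint speeds; "joint_torque": joint torques, N m; "ee_pos": TCP position; "eef_rot": TCP orientation; "ft_force": force on the tool from outside, world axes, zero at the start; "wrist_torque": the same for the moment, N m; "finger_gap": opening from 0.0 (shut) to 1.0 (fully open).
Only numpy, scipy, OpenCV 4.12 (cv2) and the standard library are available. Lean on these libraries where they do the work, as an engineer would, in place of code of your own. Each camera call takes 0.05 s, during which the arm holds its last target.

## Working session

There is one attempt and no reset: what is moved stays moved. The work goes in short steps, Python scripts to look and compute and a tool call to move; the robot and the scene stay as the last step left them, time stands still between calls to the robot, and variables do not carry over. Pictures are saved under pics/ and viewed, and the job is handed in when it is done.

Besides the shell and the picture viewer there is one more tool, called after ">>>" by a JSON object that holds its "method" and its "body", one argument or row to a line. drive_tool: Moves the arm, as the interface text tells. Its arguments: {"type":"object","properties":{"targets":{"type":"string"},"jaw":{"type":"number"},"grip_force":{"type":"number"}},"required":["targets"]}

```bash
mkdir -p pics; python3 - <<'E'
from bench import manip
import cv2,numpy as np
print(manip.get_state())
for n in("scene","top"):
    f=manip.grab_frame(n); cv2.imwrite(f"pics/{n}0.png",f["color"]); np.savez(f"{n}0.npz",**{k:np.array(v) for k,v in f.items()})
    print(n,f["K"],f["xyz"],f["attitude"])
E
```

```text
{'time': 0.0, 'qpos': array([ 1.29399301e+00,  3.14237625e-01, -4.80954020e-02,  1.21020377e+00,
        4.89934188e-06,  1.57080349e+00]), 'joint_velocities': array([ 9.48023590e-05,  2.29197548e-04, -1.47612436e-03,  3.75451496e-04,
       -5.01808472e-04,  1.70750637e-03]), 'joint_torque': array([-1.85060482e-03, -5.39581883e+01,  3.39755487e+01,  1.90921070e-02,
       -4.10952373e-05, -2.18587456e-05]), 'ee_pos': array([0.16381436, 0.57662087, 0.24742044]), 'eef_rot': array([ 1.37963728e-01,  9.90436900e-01, -8.61575114e-04, -1.22480848e-04]), 'ft_force': array([ 0.35954315,  0.46739705, -0.12525543]), 'wrist_torque': array([ 0.01923433, -0.04739857,  0.01850663]), 'finger_gap': 1.0057620534575407}
scene [[537.64533842   0.         319.19491742]
 [  0.         537.64533842 246.24053166]
 [  0.           0.           1.        ]] [ 1.1290748  -0.23068107  1.17854782] [ 0.83921361  0.46956596 -0.1390919  -0.23639323]
top [[482.70981343   0.         317.31552948]
 [  0.         482.70981343 244.38895165]
 [  0.           0.           1.        ]] [0.42953228 0.08857305 1.39065647] [ 0.70603818 -0.70576215  0.03586722 -0.04608066]
```

View pics/scene0.png

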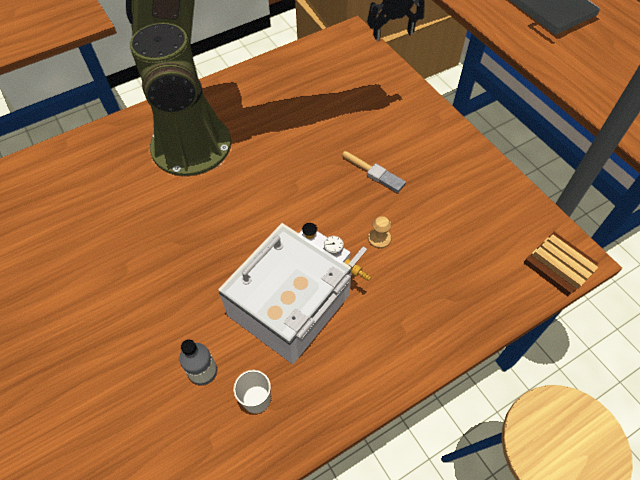

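View pics/top0.png

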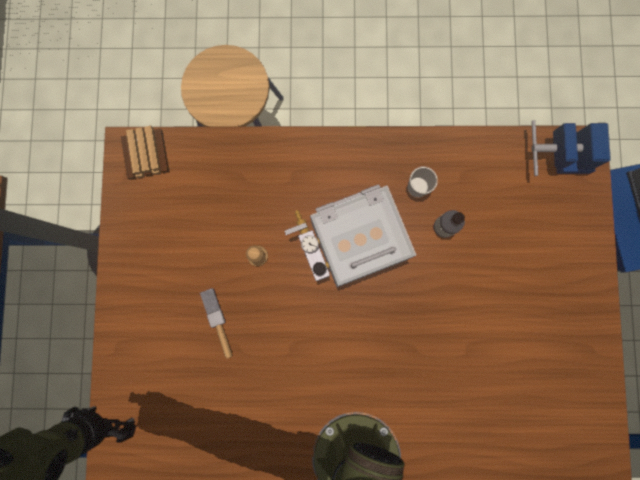

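The top view shows the plunger at about (320,269), the gauge at (310,243) and the handle bar from (352,265) to (395,251). I'll zoom in for accuracy.

```bash
cat > h.py <<'E'
import numpy as np,cv2
from scipy.spatial.transform import Rotation as R
def load(n):
    d=np.load(n+".npz"); return d
def atz(d,u,v,z):
    r=R.from_quat(d["attitude"]).apply([(u-d["K"][0,2])/d["K"][0,0],(v-d["K"][1,2])/d["K"][1,1],1]); o=d["xyz"]
    return o+r*(z-o[2])/r[2]
def dep(d,u,v):
    z=float(d["range_z"][int(round(v)),int(round(u))]); K=d["K"]
    return R.from_quat(d["attitude"]).apply([(u-K[0,2])/K[0,0]*z,(v-K[1,2])/K[1,1]*z,z])+d["xyz"]
E
python3 - <<'E'
from h import *
t=load("top0");s=load("scene0")
c=cv2.resize(t["color"][175:305,280:430],None,fx=5,fy=5,interpolation=cv2.INTER_CUBIC);cv2.imwrite("pics/tz.png",c[:600])
c=cv2.resize(s["color"][215:365,215:385],None,fx=4,fy=4,interpolation=cv2.INTER_CUBIC);cv2.imwrite("pics/sz.png",c)
print(atz(t,320,269,.135),dep(t,320,269),atz(t,352,265,.171),atz(t,395,251,.171),dep(t,374,258))
E
```

```text
[0.51128807 0.09976294 0.135     ] [0.51116608 0.09974625 0.13687365] [0.51909109 0.01852373 0.171     ] [ 0.55464986 -0.09059193  0.171     ] [ 0.53649441 -0.03682199  0.1750635 ]
```

View pics/tz.png

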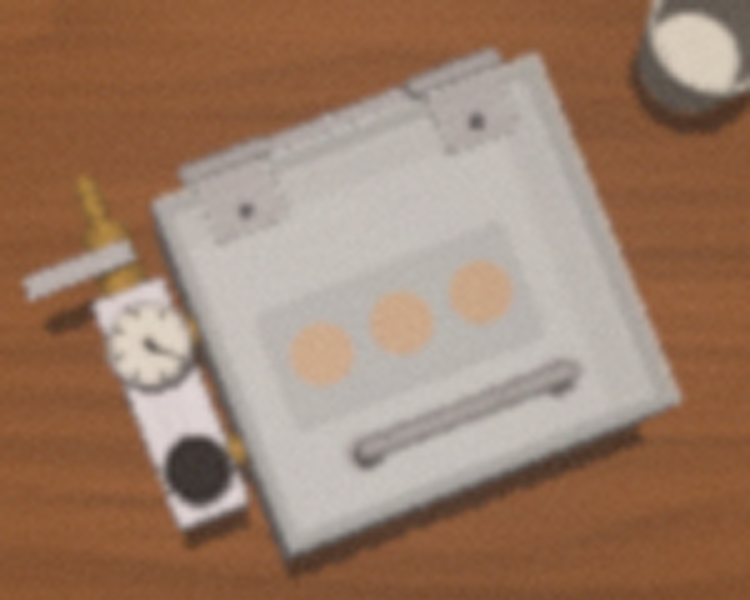

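View pics/sz.png

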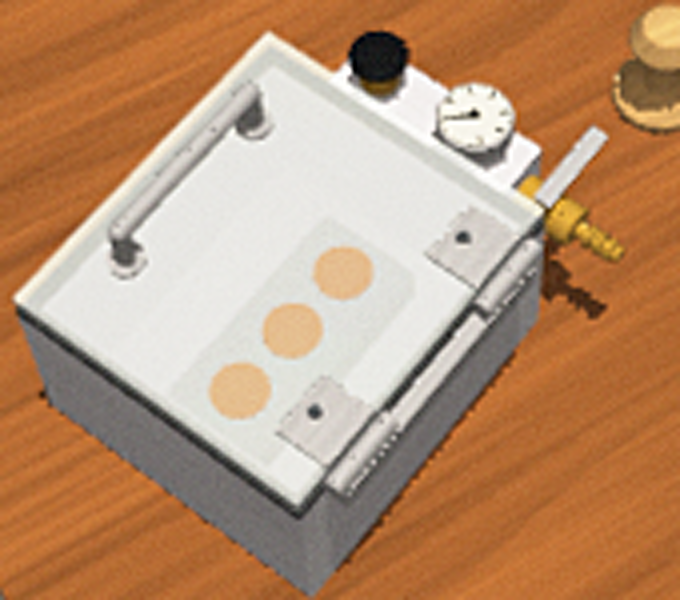

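```bash
python3 - <<'E'
from h import *
from scipy.optimize import least_squares
t=load("top0");s=load("scene0")
T=lambda x,y:(280+(x+.5)/5-.5,175+(y+.5)/5-.5)
S=lambda x,y:(215+(x+.5)/4-.5,215+(y+.5)/4-.5)
obs=[("plT",t,T(199,470),(-40,138,135)),("gaT",t,T(152,345),(30,138,134)),("hlT",t,T(365,450),(-65,55,171)),("hrT",t,T(570,372),(-65,-55,171)),("fcl",t,T(290,553),(-100,110,139)),("fcr",t,T(680,403),(-100,-110,139)),
("plS",s,S(378,52),(-40,138,135)),("gaS",s,S(475,117),(30,138,134)),("hlS",s,S(250,92),(-65,55,171)),("hrS",s,S(120,228),(-65,-55,171)),("fclS",s,S(268,33),(-100,110,139)),("fcrS",s,S(17,298),(-100,-110,139))]
W=[atz(d,*p,q[2]/1e3)[:2] for _,d,p,q in obs]
def f(p):
    c,si=np.cos(p[2]),np.sin(p[2]);M=np.array([[c,-si],[si,c]])
    return np.concatenate([M@np.array(q[:2])/1e3+p[:2]-w for (_,_,_,q),w in zip(obs,W)])
for sel in (obs,):
    r=least_squares(f,[.6,0,.3],loss="soft_l1",f_scale=.003)
p=r.x;print(p)
for o,e in zip(obs,f(p).reshape(-1,2)*1e3):print(o[0],e.round(1))
M=R.from_euler("z",p[2])
for n,q in dict(pl=(-40,138,135),bar=(-65,0,171),hinge=(106,0,131.5),gauge=(30,138,134)).items(): print(n,M.apply(np.array(q)/1e3)+[p[0],p[1],0])
from bench import manip
q=manip.get_state()["eef_rot"];print(R.from_quat(q).as_matrix().round(3))
E
```

```text
[ 0.60118396 -0.01130695  0.37183184]
plT [1.4 1.4]
gaT [1.  2.1]
hlT [ 0.5 -0.7]
hrT [0.9 1. ]
fcl [-1.1  0.6]
fcr [ 1.  -1.7]
plS [ 0.3 -0.1]
gaS [-1.7  0.6]
hlS [ 0.5 -0.6]
hrS [ 1.2 -1.6]
fclS [-2.4  1.1]
fcrS [-2.7 -2.6]
pl [0.51377889 0.10272969 0.135     ]
bar [ 0.54062584 -0.03492292  0.171     ]
hinge [0.69994028 0.02720526 0.1315    ]
gauge [0.57899533 0.12816228 0.134     ]
[[-0.962  0.273 -0.   ]
 [ 0.273  0.962 -0.001]
 [ 0.    -0.002 -1.   ]]
```

>>> {"method": "drive_tool", "body": {
  "targets": "3 -4 0 -0.08; 6 -8 0 -0.16; 9 -12 0 -0.24; 12 -16 0 -0.32; 15 -20 0 -0.4; 18 -24 0 -0.48; 21 -28 0 -0.56; 24 -32 0 -0.64; 27 -36 0 -0.72; 30 -40 0 -0.8; 33 -44 -1 -0.88; 35 -47.4 -3 -0.92",
  "jaw": 0
}}

```text
time: 1.3
ee_pos: [0.5165, 0.1011, 0.2192]
eef_rot: [0.565, 0.825, 0.001, 0.001]
ft_force: [0.4, 1.0, 0.0]
finger_gap: 0.003
```

>>> {"method": "drive_tool", "body": {
  "targets": "0 0 0 0; 0 0 -1 0; 0 0 -2 0;0 0 -3 0;0 0 -3 0;0 0 -3 0"
}}

```text
time: 1.9
ee_pos: [0.5134, 0.1039, 0.1881]
eef_rot: [0.563, 0.827, -0.0, -0.0]
ft_force: [-0.1, 1.3, 0.1]
finger_gap: 0.002
```

```bash
python3 - <<'E'
from bench import manip
import cv2,numpy as np
s=manip.get_state();print(s["time"],s["ee_pos"],s["eef_rot"],s["ft_force"],s["finger_gap"],s["qpos"],manip.tcp_to_tips)
for n in("scene","top","wrist"):
    f=manip.grab_frame(n); cv2.imwrite(f"pics/{n}1.png",f["color"]); np.savez(f"{n}1.npz",**{k:np.array(v) for k,v in f.items()})
c=cv2.imread("pics/scene1.png")[170:320,215:385];cv2.imwrite("pics/sz1.png",cv2.resize(c,None,fx=4,fy=4))
E
```

```text
1.9 [0.51340437 0.10392806 0.18814589] [ 5.62665245e-01  8.26684790e-01 -1.82925120e-04 -2.16413657e-04] [-0.10972081  1.29362192  0.09928506] 0.002054897188434437 [ 1.99697861e-01  2.04886879e-01 -3.29490896e-01  1.03698270e+00
  5.40803530e-05  1.39491049e+00] 0.017
```

View pics/sz1.png

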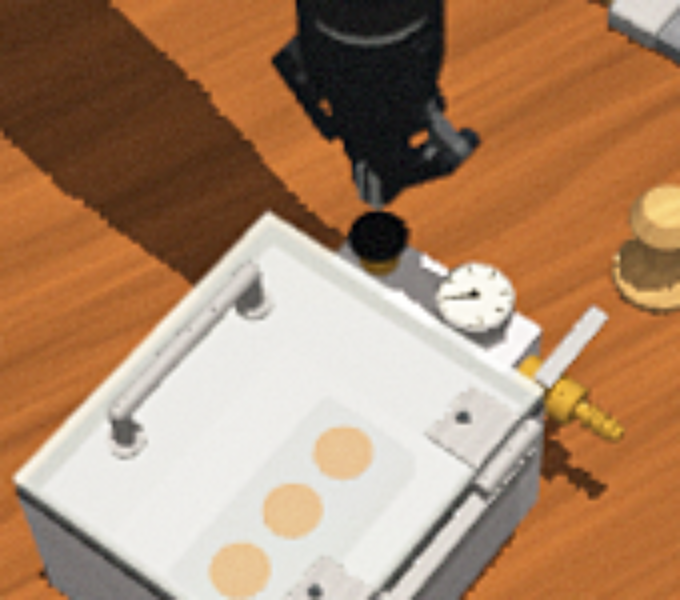

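View pics/wrist1.png

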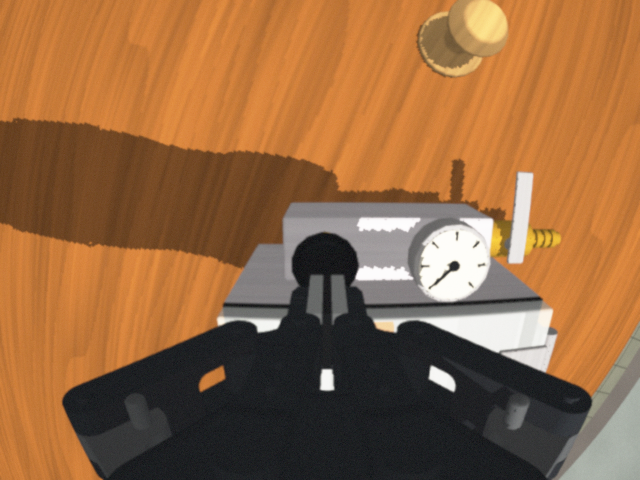

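>>> {"method": "drive_tool", "body": {
  "targets": "0 0 -1.5 0; 0 0 -3 0; 0 0 -3.5 0; 0 0 -4 0; 0 0 -4.3 0; 0 0 -4.3 0"
}}

```text
time: 2.65
ee_pos: [0.5136, 0.1032, 0.1461]
eef_rot: [0.563, 0.826, -0.0, -0.0]
ft_force: [-3.8, -1.0, 5.8]
finger_gap: -0.0
```

>>> {"method": "drive_tool", "body": {
  "targets": "0 0 -0.1 0; 0 0 -0.2 0; 0 0 -0.3 0;0 0 -0.3 0"
}}

```text
time: 3.05
ee_pos: [0.5137, 0.1032, 0.144]
eef_rot: [0.563, 0.826, 0.0, 0.0]
ft_force: [-6.5, -1.0, 10.0]
finger_gap: 0.001
```

>>> {"method": "drive_tool", "body": {
  "targets": "0 0 -0.1 0; 0 0 -0.2 0; 0 0 -0.2 0; 0 0 -0.2 0"
}}

```text
time: 3.45
ee_pos: [0.5138, 0.1032, 0.1438]
eef_rot: [0.563, 0.826, 0.001, 0.0]
ft_force: [-11.9, -1.9, 27.0]
finger_gap: -0.001
```

```bash
python3 - <<'E'
from bench import manip
import cv2
s=manip.get_state();print(s["time"],s["ee_pos"],s["ft_force"])
c=manip.grab_frame("scene")["color"][170:320,215:385];c=cv2.resize(c,None,fx=3,fy=3)
w=manip.grab_frame("wrist")["color"][190:340,220:520]
cv2.imwrite("pics/p2.png",c);cv2.imwrite("pics/w2.png",cv2.resize(w,None,fx=2,fy=2))
E
```

```text
3.45 [0.5137742  0.10321925 0.14384677] [-11.89340581  -1.91975859  27.03911733]
```

View pics/w2.png

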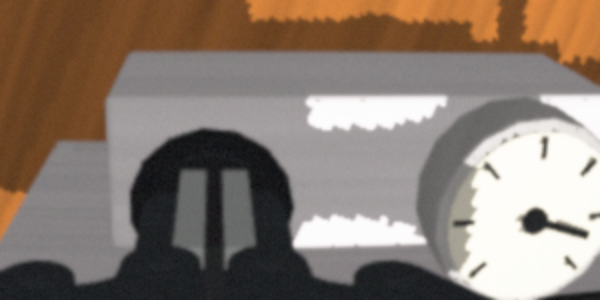

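Both checks agree that the plunger is at its stop. The force rose to 27 N with z fixed, and the needle has swung from lower left to right. I'll hold briefly, then release and move over the handle.

>>> {"method": "drive_tool", "body": {
  "targets": "0 0 0 0; 0 0 0 0; 0 0 1.5 0; 0 0 4 0; 0 0 8 0; 0 0 9 0; 0.5 -3 9 0; 1.2 -6 9 0; 1.8 -9.5 9 0; 2.4 -12.5 9 0; 2.7 -13.8 9 0; 2.7 -13.8 9 0"
}}

```text
time: 4.75
ee_pos: [0.5413, -0.0361, 0.2303]
eef_rot: [0.564, 0.826, 0.0, 0.0]
ft_force: [-0.9, 0.1, -0.0]
finger_gap: 0.001
```

>>> {"method": "drive_tool", "body": {
  "targets": "0 0 0 0; 0 0 0 0; 0 0 0 0; 0 0 0 0",
  "jaw": 0.45,
  "grip_force": 40
}}

```text
time: 5.15
ee_pos: [0.5409, -0.034, 0.2303]
eef_rot: [0.563, 0.827, 0.0, -0.0]
ft_force: [0.8, -1.1, -0.6]
finger_gap: 0.451
```

```bash
python3 - <<'E'
from bench import manip
import cv2
s=manip.get_state();print(s["time"],s["ee_pos"],s["ft_force"],s["finger_gap"])
c=manip.grab_frame("scene")["color"][170:320,215:385];c=cv2.resize(c,None,fx=4,fy=4)
w=manip.grab_frame("wrist")["color"]
cv2.imwrite("pics/p3.png",c);cv2.imwrite("pics/w3.png",w)
E
```

```text
5.15 [ 0.54086939 -0.0339577   0.2303301 ] [ 0.75856772 -1.07899492 -0.61923259] 0.45125910359296695
```

View pics/w3.png

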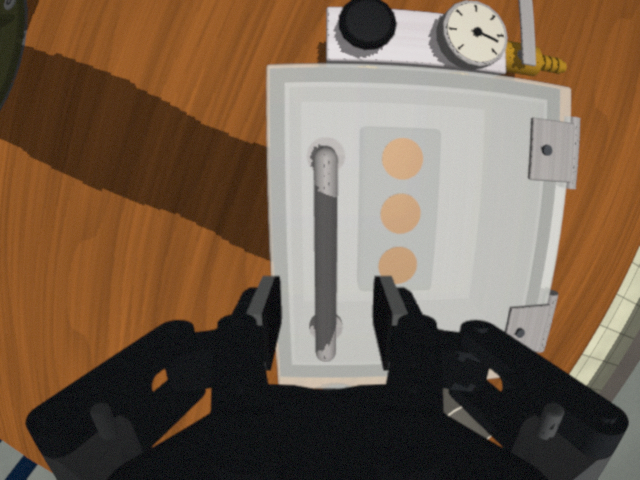

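View pics/p3.png

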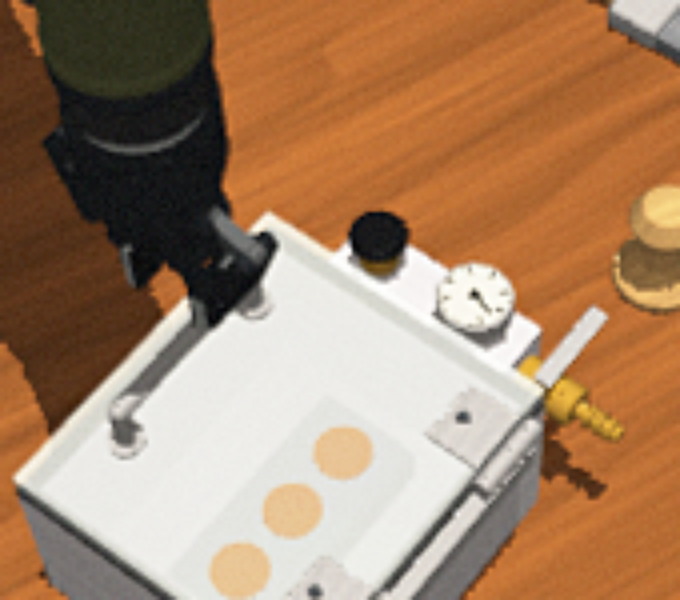

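The wrist view puts the bar (column 326) centred between the fingers (280 to 374). The plunger is up and the needle has swung round. Next: go down and grip.

>>> {"method": "drive_tool", "body": {
  "targets": "0 0 -2 0; 0 0 -3.5 0; 0 0 -4.7 0; 0 0 -5.5 0; 0 0 -6.1 0; 0 0 -6.1 0; 0 0 -6.1 0"
}}

```text
time: 5.95
ee_pos: [0.5413, -0.0348, 0.1697]
eef_rot: [0.563, 0.826, 0.0, 0.0]
ft_force: [0.2, 0.7, -0.1]
finger_gap: 0.45
```

>>> {"method": "drive_tool", "body": {
  "targets": "0 0 0 0; 0 0 0 0; 0 0 0 0; 0 0 0 0; 0 0 0 0; 0 0 0 0",
  "jaw": 0,
  "grip_force": 60
}}

```text
time: 6.55
ee_pos: [0.5406, -0.0352, 0.17]
eef_rot: [0.563, 0.826, -0.0, 0.0]
ft_force: [-3.3, -1.9, 5.7]
finger_gap: 0.115
```

```bash
python3 - <<'E'
from bench import manip
import cv2
s=manip.get_state();print(s["time"],s["ee_pos"],s["ft_force"],s["finger_gap"])
c=manip.grab_frame("scene")["color"][170:320,215:385];c=cv2.resize(c,None,fx=4,fy=4)
w=manip.grab_frame("wrist")["color"]
cv2.imwrite("pics/p4.png",c);cv2.imwrite("pics/w4.png",w)
E
```

```text
6.55 [ 0.54060853 -0.0351946   0.1699902 ] [-3.34341401 -1.88071327  5.71263744] 0.11528810121179797
```

View pics/w4.png

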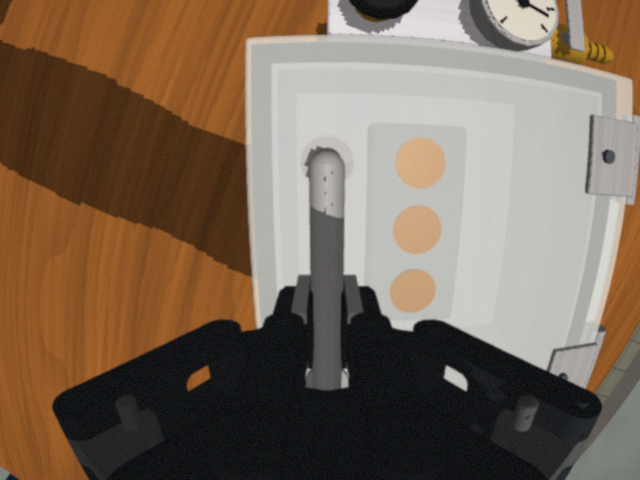

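The bar is gripped, with the opening close to its thickness. I'll lift slowly along the arc.

>>> {"method": "drive_tool", "body": {
  "targets": "0 0 0.1 0; 0 0 0.2 0; 0.05 0.02 0.3 0; 0.05 0.02 0.3 0"
}}

```text
time: 7.05
ee_pos: [0.5408, -0.0351, 0.1714]
eef_rot: [0.563, 0.826, -0.001, -0.0]
ft_force: [-0.9, -4.0, -9.0]
finger_gap: 0.113
```

>>> {"method": "drive_tool", "body": {
  "targets": "0 0 0.1 0; 0.05 0 0.2 0; 0.05 0.02 0.3 0; 0.05 0.02 0.3 0"
}}

```text
time: 7.45
ee_pos: [0.5419, -0.0347, 0.176]
eef_rot: [0.563, 0.826, -0.0, 0.0]
ft_force: [-2.8, -4.3, -3.8]
finger_gap: 0.118
```

>>> {"method": "drive_tool", "body": {
  "targets": "0.03 0.01 0.2 0; 0.07 0.03 0.4 0; 0.13 0.05 0.6 0; 0.2 0.08 0.8 0; 0.28 0.1 1.0 0; 0.35 0.13 1.2 0; 0.42 0.16 1.4 0; 0.42 0.16 1.4 0; 0.42 0.16 1.4 0"
}}

```text
time: 8.35
ee_pos: [0.5457, -0.0331, 0.1896]
eef_rot: [0.563, 0.826, -0.0, -0.0]
ft_force: [-3.1, -6.0, -4.7]
finger_gap: 0.116
```

```bash
python3 - <<'E'
from bench import manip
import cv2,numpy as np
s=manip.get_state();print(s["time"],s["ee_pos"],s["ft_force"],s["finger_gap"],s["joint_velocities"].round(4))
f=manip.grab_frame("scene");np.savez("scene5.npz",**{k:np.array(v) for k,v in f.items()})
c=f["color"][170:370,205:385];c=cv2.resize(c,None,fx=3,fy=3)
w=manip.grab_frame("wrist")["color"]
cv2.imwrite("pics/p5.png",c);cv2.imwrite("pics/w5.png",w)
E
```

```text
8.35 [ 0.54570137 -0.03309565  0.18964014] [-3.13013196 -5.95518107 -4.6687291 ] 0.11601686667748896 [ 0.0017 -0.      0.      0.0008  0.0014  0.0008]
```

View pics/p5.png

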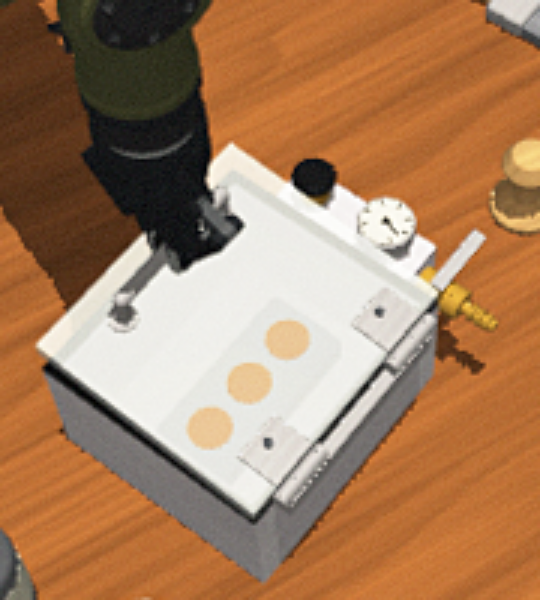

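View pics/w5.png

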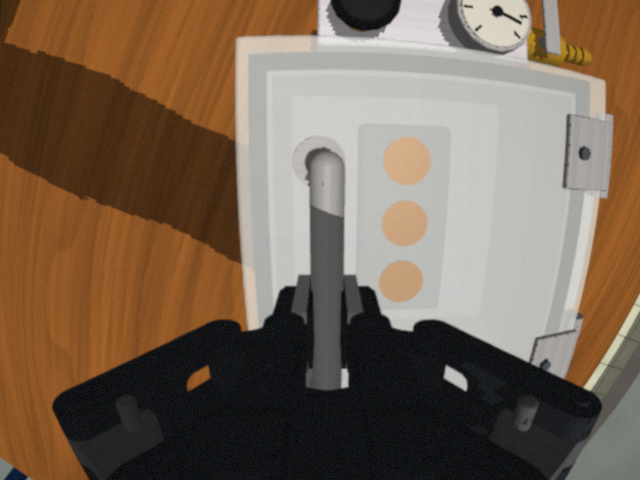

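```bash
python3 - <<'E'
from h import *
p=np.array([0.60118,-0.01131]);M=R.from_euler("z",0.3718)
def cloud(n):
    d=load(n);v,u=np.mgrid[240:350,215:355];z=d["range_z"][v,u].astype(float);K=d["K"]
    P=np.stack([(u-K[0,2])/K[0,0]*z,(v-K[1,2])/K[1,1]*z,z],-1)[z>0]
    W=R.from_quat(d["attitude"]).apply(P)+d["xyz"]; W[:,:2]-=p; return M.inv().apply(W)
for n in("scene0","scene5"):
    c=cloud(n);c=c[(c[:,0]>-.095)&(c[:,0]<.05)&(abs(c[:,1]+.05)<.05)&(c[:,2]>.11)&(c[:,2]<.175)]
    for _ in range(5):
        k=np.polyfit(c[:,0],c[:,2],1);e=c[:,2]-np.polyval(k,c[:,0]);c=c[abs(e)<max(.002,1.5*np.std(e))]
    print(n,len(c),"slope angle",-np.arctan(k[0]),"z front",np.polyval(k,-.1),"at hinge",np.polyval(k,.106))
a,b=load("scene0")["color"],load("scene5")["color"]
d=cv2.absdiff(a,b).max(2)
for n,(x,y,w,h) in dict(cup=(230,365,45,50),bottle=(175,335,45,55),pattern=(362,210,35,42),brush=(340,148,70,48)).items(): print(n,"px changed",int((d[y:y+h,x:x+w]>60).sum()))
E
```

```text
scene0 1738 slope angle -0.002587441596853927 z front 0.14038791489657815 at hinge 0.1409209290550146
scene5 1794 slope angle 0.1144824966169107 z front 0.16424078043882176 at hinge 0.14055381322998103
cup px changed 0
bottle px changed 0
pattern px changed 0
brush px changed 0
```

The depth plane gives a lid angle of about 0.117 rad, which agrees with the arm's rise. I'll let it settle for a moment, then hand in.

>>> {"method": "drive_tool", "body": {
  "targets": "0 0 0 0; 0 0 0 0; 0 0 0 0; 0 0 0 0; 0 0 0 0"
}}

```text
time: 8.95
ee_pos: [0.5457, -0.0331, 0.1896]
eef_rot: [0.563, 0.826, -0.0, -0.0]
ft_force: [-2.9, -5.8, -4.5]
finger_gap: 0.117
```

```bash
python3 - <<'E'
from bench import manip
s=manip.get_state();print(s["time"],s["ee_pos"],s["ft_force"],s["finger_gap"])
print(manip.sign_off())
E
```

```text
8.95 [ 0.5456956  -0.03307608  0.18964124] [-2.89335258 -5.80922368 -4.54052868] 0.11681703800504564
the job is handed in; nothing more can be done
None
```

I vented the chamber, broke the lid free and handed the job in at 8.95 s. The gripper was still holding the lid about 24 mm open at its front edge. The sign-off gives no verdict, so these are my own last checks:

- **Plunger and vent:** I pressed the plunger until the force rose to 27 N with no further travel and held it there for more than 0.3 s. The pictures after release show it back up. The gauge needle had clearly swung round, but I did not measure its angle in rad.
- **Lid:** a plane fitted to the depth image puts it 0.117 rad further open than when shut, and the rise of the arm gives the same angle. It broke free gradually, with no large jump seen.
- **Hold:** the tool pose did not change over the last 0.5 s. The jaws were stopped on the bar at a 60 N grip setting, with 4.5 N of load pulling down on the tool. A sideways force of about 6 N remained, which I left alone.
- **Other things on the bench:** the cup, bottle, pattern and brush show no pixel change between the first and last scene pictures.

No check failed or disagreed.

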